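# Back the padding press off by one turn

### The job

The glue on the notepad in the small screw press has set, so ease the pressure off it: with the fingertips, push the press's hand wheel anticlockwise (seen from above) by its upright handle through exactly one full turn, so that the handle stops where it began and the platen stands 4 mm higher. Only push the handle, do not take it between the fingers, and when the turn is done draw the hand clear. Leave the notepad where it lies in the press, and the pen, binder clip, USB hub and planter where they stand.

Things in the scene. Friction and masses are not known exactly. Their poses are not given: they have to be found in the camera images.
- press: Small grey bench screw press bolted to the cart; origin at the centre of its base's underside. Base 220 x 270 x 18 mm, two steel columns 230 mm apart (along its own y axis), crossbeam 262 x 45 mm with its top 132 mm above the cart, column nuts 144 mm. The level hand wheel is on top; only the wheel's hub nut and its handle reach above the wheel's rim.
- wheel_hub (a point): Point on the hand wheel's vertical axis at mid-height of its rim, 174 mm above the cart top at the start, give or take 2 mm. The wheel is dark steel with three spokes, 156 mm across; its rim is a round bar 16 mm thick, so the rim's top is 8 mm above this point. The hexagon cap nut on the hub reaches 17 mm above this point.
- handle_mid (a point): Middle of the grip of the wheel's one handle: an upright black handle on the rim at the end of a spoke, 70 mm from the wheel's axis. Grip round, reaching 32 mm above and below this point, 23 mm across at the belly, 17 mm at the foot, free to spin on its own axis. The rim's top is 36 mm below this point. It goes round with the wheel; its direction from the axis differs at each start.
- wheel (a joint): Angle of the hand wheel in rad, growing anticlockwise seen from above. It starts anywhere from -3.0 to 3.0; one turn adds 6.283. Anticlockwise lifts the platen, and the wheel with it, 4 mm a turn. Steady screw friction of 0.22 N m (3 N at the handle) holds the wheel where it is left; it does not run on. No stop marks the end of the turn. Clockwise it is hard up against its stop at -3.3.
- handle: The black revolving handle described under handle_mid; origin at the centre of its foot, 32 mm below that point. Its orientation means nothing, for it spins freely.
- platen_top (a point): Point on the upper face of the steel platen, 60 mm and 80 mm off the screw's axis. The platen is a plate 150 x 190 x 10 mm faced with grey felt below; it only goes straight up and down, 4 mm up for each anticlockwise turn. Its upper face is 55 mm above the cart top at the start, give or take 2 mm.
- notepad_mid (a point): Centre of the notepad that lies loose on the press base under the platen, 200 x 140 x 24 mm, white paper between brown boards; its ends show at the front and back of the platen. Not to be touched.
- pen_mid (a point): Centre of the black click pen lying on the cart, 140 mm long, 11 mm thick. A bystander, to be left alone.
- clip_mid (a point): Centre of the chrome binder clip standing on its spine on the cart, 41 mm long, 20 mm wide, 22 mm high. A bystander, to be left alone.
- usb_hub_mid (a point): Centre of the teal four-port USB hub lying on the cart, 100 x 34 x 20 mm. A bystander, to be left alone.
- planter_mid (a point): Centre of the white ceramic planter pot, 98 mm across and 85 mm high, with a small succulent reaching about 130 mm above the cart. A bystander, to be left alone.

How it is judged (in metres and radians):
On the way, in this order (a step that is already met when the one before it is completed fails the run):
1. the fingers push the handle through the first half of the turn (contact force between the fingers and handle above 0.5 N and distance of platen_top from where it was at the start of the episode between 0.001 and 0.002 m), for 0.05 s.
2. the fingers push the handle through the second half of the turn (contact force between the fingers and handle above 0.5 N and distance of platen_top from where it was at the start of the episode above 0.0025 m), for 0.05 s.
At the end, for the whole second after the job is handed in: The wheel has gone round anticlockwise once and is still: handle within 15 mm (about 12 degrees) of where it began, platen 4 mm (give or take 0.5) higher; notepad within 10 mm, and pen, clip, USB hub and planter within 20 mm, of where they were (distance of handle_mid from where it was at the start of the episode below 0.015 m and distance of platen_top from where it was at the start of the episode between 0.0035 and 0.0045 m and height (world z) of platen_top above 0.0563 m and velocity of joint wheel between -0.05 and 0.05 rad/s and distance of notepad_mid from where it was at the start of the episode below 0.01 m and distance of each of pen_mid, clip_mid, usb_hub_mid, planter_mid from where it was at the start of the episode below 0.02 m); the robot touches nothing.
It fails at once if the handle is taken between the fingers (horizontal distance between the grasp point and handle_mid below 0.01 m and distance between the grasp point and handle_mid below 0.036 m).
It fails at once if the notepad is shifted in the press (distance of notepad_mid from where it was at the start of the episode above 0.01 m).
It fails at once if a bystander is moved or lifted (distance of any of pen_mid, clip_mid, usb_hub_mid, planter_mid from where it was at the start of the episode above 0.02 m).
It also fails if it takes over 51 s, if anything falls off the work surface, if the arm or the gripper's body presses on something with over 40 N, if the wrist force passes 120 N, or if a joint passes its speed limit or range.

### The arm

A 6-joint arm with a two-finger parallel gripper is mounted at the origin on the work surface. World frame = base frame: x ahead of the robot, y to its left, z up, the work surface at z = 0. Lengths are in mm, angles in rad, forces in N, time in s.
With the tool pointing down it reaches from about 275 to 1000 mm from the base axis. Payload 8.4 kg.
Tool frame: the origin (TCP) lies at the very end of the fingers, on their centre line; the grasp point (between the pads) lies 19 mm behind it; z points along the fingers, y is the direction in which the jaws open and shut (so a half turn about z gives the same grasp; the last joint's range is limited). The gripper opens to 85 mm and grips with 20 to 120 N. Pads are 22 mm wide; open, the fingers measure 114 mm over their backs; the gripper's body (76 mm by 85 mm) begins 54 mm behind the grasp point. The pads swing forward as they close: fully open they stand 13 mm farther back than shut.
Start: joints at [1.102, 0.353, 1.633, -0, 1.155, -0.002], TCP at [281.268, 558.136, 192.281] pointing down, gripper open.
Joint ranges: [-2.63, 2.63], [-0.92, 2.1], [0.06, 2.66], [-1.3, 4.44], [0, 2.69], [-3.02, 3.02]. Speed limits (rad/s): [2.22, 2.22, 2.79, 3.14, 3.14, 3.14].

### API

Orientations are given as [roll, pitch, yaw] about the fixed x, y, z axes, in that order (R = Rz(yaw) Ry(pitch) Rx(roll)).
In Python, from rig import r gives the robot as it stands.
- The arm moves only by the tool move_arm, never from a script. Its argument "increments" is a list of rows, each an object of numbers: "tx", "ty", "tz": the shift along the tool's x, y, z in cm; "rx", "ry", "rz": the turn, a rotation vector about the tool's x, y, z in degrees; "gripper": the gripper's target within -1 to 1 (fully open at 1, half-way at 0, shut at -1). A call has 1 to 12 rows; each row shifts and turns the commanded pose from where the row before left it, along the tool's axes as they then stand; what a row does not reach is not made up. A row lasts 1/10 s, in which the tool goes at most 50 mm and 8.59 degrees, less where a joint would pass 70% of its speed; a pose out of reach is approached as far as the arm can. A call is refused whole if a number of a shift passes 5 or a number of a turn 8.59, either way. A call with a gripper value outside its range is refused whole. The fingers move at their own pace and stop on an object; "squeeze" is the grip in N (left out, the last holds). Time passes only in rows, so rows that do not move let the fingers close. It gives the time, the measured TCP pose, the force and the opening at its end, in the units of the state.
- r.sense(): the state, without advancing time (a new reading comes with each control period).
- r.grab_frame(name): name is "scene" or "top"; returns (picture, depth): 420x560x3 uint8, red, green, blue; 420x560 float32, mm along the optical axis (not along the pixel's ray), 0 where there is no reading.
- r.camera_model(name): a dict with "fx", "fy", "cx", "cy" (pixels), "k1" (the pictures are not rectified: a ray, as slopes to the right and down, at radius r is drawn at 1 + k1 r^2 times it, then the intrinsics apply), "R" (3x3) and "t" (3): a world point X has camera coordinates R X + t. Camera axes: x right, y down, z forward; pixel columns grow to the right and rows downward; lengths in mm; the calibration is good to about 2 mm. A picture is of the moment at which its call begins. camera_model takes no time and is no camera call.
- r.sign_off(): hands the job in, once; it reports no verdict.
Trained networks look in the newest picture that a camera, given by its name, has taken for a name from the list of things; names that differ only in an ending like _2 or _b are one class to them, and where a whole thing is asked for, a point or a joint stands for the part that bears it (a point fixed in the world has none). Each returns a list of dicts, best first, with "confidence" (0 to 1); they miss things now and then, are a little off and sometimes report something else, mostly with a low value. They report only what shows in the picture. A call takes as long as a camera call.
- r.cut_out(query, camera): "mask" (420x560 bool, what is visible of it) and "bbox" ([left, top, right, bottom] in pixels, round what is visible of it).
- r.place_of(query, camera): "location" ([row, column] in pixels: a listed point, or the origin of a listed thing).
The state is a dict: "clock": time; "qpos": joint angles; "qvel": joint speeds; "joint_efforts": joint torques, N m; "eef_pos": TCP position; "tcp_rot": TCP orientation; "contact_force": force on the tool from outside, world axes, zero at the start; "wrist_torque": the same for the moment, N m; "opening": opening from 0.0 (shut) to 1.0 (fully open).
Only numpy, scipy, OpenCV 4.12 (cv2) and the standard library are available. Lean on these libraries where they do the work, as an engineer would, in place of code of your own. Each camera call takes 0.05 s, during which the arm holds its last target. There are 200 camera calls.

## Working session

There is one attempt and no reset: what is moved stays moved. The work goes in short steps, Python scripts to look and compute and a tool call to move; the robot and the scene stay as the last step left them, time stands still between calls to the robot, and variables do not carry over. Pictures are saved under pics/ and viewed, about 8 in all and at most 12, crops included, and the job is handed in when it is done.

Besides the shell and the picture viewer there is one more tool, called after ">>>" as a command line: name --argument value ..., lists and objects as JSON in quotes. move_arm: Moves the arm, as the interface text tells. Its arguments: {"type":"object","properties":{"increments":{"type":"array","items":{"type":"object","properties":{"tx":{"type":"number"},"ty":{"type":"number"},"tz":{"type":"number"},"rx":{"type":"number"},"ry":{"type":"number"},"rz":{"type":"number"},"gripper":{"type":"number"}}}},"squeeze":{"type":"number"}},"required":["increments"]}

```bash
ls; mkdir -p pics; cat > h.py <<'E'
import numpy as np, cv2
from rig import r
def ray(cam,row,col):
    m=r.camera_model(cam); K=np.array([[m['fx'],0,m['cx']],[0,m['fy'],m['cy']],[0,0,1.]])
    p=cv2.undistortPoints(np.array([[[col,row]]],float),K,np.array([m['k1'],0,0,0.]))[0,0]
    R=np.array(m['R']);t=np.array(m['t'])
    return -R.T@t, R.T@np.array([p[0],p[1],1.]), 
def atz(cam,row,col,z):
    c,d=ray(cam,row,col); return c+d*(z-c[2])/d[2]
def atd(cam,row,col,dep):
    c,d=ray(cam,row,col); return c+d*dep
E
python3 - <<'E'
from h import *
s=r.sense(); print({k:np.round(v,3).tolist() for k,v in s.items()})
out=[]
for cam in('scene','top'):
    p,d=r.grab_frame(cam); cv2.imwrite(f'pics/{cam}0.png',p[:,:,::-1])
    m=r.camera_model(cam); print(cam,np.round(-np.array(m['R']).T@m['t']),m['fx'])
    for q,z in(('wheel_hub',174),('handle_mid',218),('press',0),('planter_mid',42),('usb_hub_mid',10),('clip_mid',11),('pen_mid',5)):
        for x in r.place_of(q,cam)[:2]:
            rr,c=x['location'];print(q,np.round(x['location']),round(x['confidence'],2),np.round(atz(cam,rr,c,z)))
E
```

```text
pics
{'clock': 0.0, 'qpos': [1.102, 0.354, 1.634, 0.0, 1.155, -0.002], 'qvel': [-0.001, -0.001, 0.0, -0.0, 0.001, -0.0], 'joint_efforts': [0.0, -60.526, -34.205, -0.0, 0.01, -0.0], 'eef_pos': [281.026, 557.645, 191.544], 'tcp_rot': [-3.14, -0.0, 2.675], 'contact_force': [0.148, 0.434, -0.098], 'wrist_torque': [-0.007, 0.049, 0.042], 'opening': 1.002}
scene [1332. -129.  727.] 407.9171674575128
wheel_hub [204. 315.] 0.88 [588.  53. 174.]
handle_mid [188. 343.] 0.77 [600. 114. 218.]
press [258. 317.] 0.86 [585.  63.   0.]
planter_mid [239. 424.] 0.71 [611. 336.  42.]
usb_hub_mid [234. 158.] 0.81 [ 427. -346.   10.]
clip_mid [258. 316.] 0.74 [599.  57.  11.]
clip_mid [302. 152.] 0.63 [ 674. -340.   11.]
pen_mid [206. 400.] 0.61 [417. 354.   5.]
top [ 398.  -10. 1201.] 466.17087208186024
wheel_hub [184. 256.] 0.81 [599.  50. 174.]
handle_mid [178. 225.] 0.6 [604. 115. 218.]
press [201. 257.] 0.89 [587.  59.   0.]
press [182. 225.] 0.26 [637. 143.   0.]
planter_mid [191. 147.] 0.7 [610. 339.  42.]
planter_mid [166. 412.] 0.25 [ 666. -343.   42.]
usb_hub_mid [260. 412.] 0.57 [ 427. -339.   10.]
clip_mid [169. 408.] 0.65 [ 667. -341.   11.]
pen_mid [266. 145.] 0.73 [419. 351.   5.]
pen_mid [202. 259.] 0.17 [584.  52.   5.]
```

```bash
python3 - <<'E'
import cv2,numpy as np
a=cv2.imread('pics/scene0.png')[120:330,220:500];b=cv2.imread('pics/top0.png')[90:300,130:410]
cv2.imwrite('pics/c.png',np.vstack([cv2.resize(a,(400,300),interpolation=cv2.INTER_CUBIC),cv2.resize(b,(400,300),interpolation=cv2.INTER_CUBIC)]))
from h import *
for cam in('scene','top'):
    p,d=r.grab_frame(cam)
    for q in('wheel','handle'):
        for x in r.cut_out(q,cam)[:1]:
            m=x['mask'];rr,cc=np.nonzero(m&(d>0));P=np.array([atd(cam,*t) for t in zip(rr,cc,d[rr,cc])])
            print(cam,q,x['confidence'],x['bbox'],len(P),np.percentile(P,[2,50,98],axis=0).round(0).tolist())
            if q=='wheel':
                R=P[(abs(P[:,2]-180)<8)];A=np.c_[2*R[:,:2],np.ones(len(R))]
                print('rim',len(R),R[:,:2].min(0),R[:,:2].max(0),(R[:,:2].min(0)+R[:,:2].max(0))/2)
            else: print('top of handle',np.median(P[P[:,2]>235],axis=0),P[:,2].max())
E
```

```text
scene wheel 0.95 [279.6, 175.8, 353.7, 232.8] 1813 [[365.0, -20.0, -0.0], [609.0, 59.0, 179.0], [671.0, 126.0, 244.0]]
rim 1211 [521.76476613 -25.76600483] [674.05339908 130.14626777] [597.9090826   52.19013147]
top wheel 0.93 [217.2, 151.7, 289.2, 221.2] 1668 [[520.0, -20.0, 170.0], [593.0, 49.0, 181.0], [662.0, 124.0, 247.0]]
rim 1479 [515.95044325 -23.08759322] [665.95785918 128.1688516 ] [590.95415122  52.54062919]
top handle 0.58 [213.9, 172.2, 227.4, 185.7] 111 [[592.0, 110.0, 207.0], [598.0, 118.0, 246.0], [611.0, 129.0, 252.0]]
top of handle [600.40883727 119.61925954 246.68936972] 254.36008459131506
```

View pics/c.png

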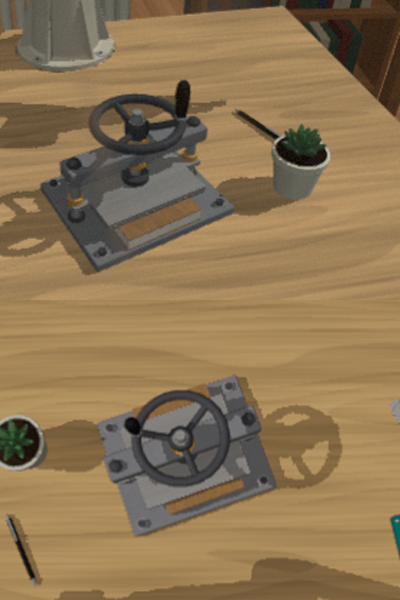

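The top crop shows the handle to the left of the hub (+y side), at about 84° from the axis. The planter and pen are well clear. Next I raise the tool, shut the fingers and square the tool axes to the world.

>>> move_arm --increments '[{"tz":-3,"gripper":-1},{"tz":-4,"gripper":-1},{"tz":-3,"gripper":-1},{"rz":7.9},{"rz":7.9},{"rz":7.9},{"rz":7.9},{"rz":7.9},{"rz":7.9},{"rz":7.9},{"rz":8.0}]' --squeeze 20

```text
invalid input
```

>>> move_arm --increments '[{"tx":0,"ty":0,"tz":-3,"rx":0,"ry":0,"rz":0,"gripper":-1},{"tx":0,"ty":0,"tz":-4,"rx":0,"ry":0,"rz":0,"gripper":-1},{"tx":0,"ty":0,"tz":-3,"rx":0,"ry":0,"rz":0,"gripper":-1},{"tx":0,"ty":0,"tz":0,"rx":0,"ry":0,"rz":7.9,"gripper":-1},{"tx":0,"ty":0,"tz":0,"rx":0,"ry":0,"rz":7.9,"gripper":-1},{"tx":0,"ty":0,"tz":0,"rx":0,"ry":0,"rz":7.9,"gripper":-1},{"tx":0,"ty":0,"tz":0,"rx":0,"ry":0,"rz":7.9,"gripper":-1},{"tx":0,"ty":0,"tz":0,"rx":0,"ry":0,"rz":7.9,"gripper":-1},{"tx":0,"ty":0,"tz":0,"rx":0,"ry":0,"rz":7.9,"gripper":-1},{"tx":0,"ty":0,"tz":0,"rx":0,"ry":0,"rz":7.9,"gripper":-1},{"tx":0,"ty":0,"tz":0,"rx":0,"ry":0,"rz":7.9,"gripper":-1}]' --squeeze 20

```text
clock: 2.2
eef_pos: [281.3, 558.1, 292.3]
tcp_rot: [3.142, 0.0, 1.566]
contact_force: [-0.6, -0.5, -0.6]
opening: 0.0
```

>>> move_arm --increments '[{"tx":-3.8,"ty":3,"tz":0,"rx":0,"ry":0,"rz":0,"gripper":-1},{"tx":-3.8,"ty":3,"tz":0,"rx":0,"ry":0,"rz":0,"gripper":-1},{"tx":-3.8,"ty":3,"tz":0,"rx":0,"ry":0,"rz":0,"gripper":-1},{"tx":-3.8,"ty":3,"tz":0,"rx":0,"ry":0,"rz":0,"gripper":-1},{"tx":-3.8,"ty":3,"tz":0,"rx":0,"ry":0,"rz":0,"gripper":-1},{"tx":-3.8,"ty":3,"tz":0,"rx":0,"ry":0,"rz":0,"gripper":-1},{"tx":-3.8,"ty":3,"tz":0,"rx":0,"ry":0,"rz":0,"gripper":-1},{"tx":-3.8,"ty":3,"tz":0,"rx":0,"ry":0,"rz":0,"gripper":-1},{"tx":-3.8,"ty":3,"tz":0,"rx":0,"ry":0,"rz":0,"gripper":-1},{"tx":-3.8,"ty":3,"tz":0,"rx":0,"ry":0,"rz":0,"gripper":-1},{"tx":-3.8,"ty":3,"tz":0,"rx":0,"ry":0,"rz":0,"gripper":-1},{"tx":-3.8,"ty":3,"tz":0,"rx":0,"ry":0,"rz":0,"gripper":-1}]' --squeeze 20

```text
clock: 3.4
eef_pos: [642.7, 100.7, 292.4]
tcp_rot: [3.141, -0.0, 1.572]
contact_force: [0.4, 0.9, 0.6]
opening: 0.003
```

```bash
python3 - <<'E'
# world-step plan: pusher angle 44 -> , centre (594,52), r 70 ; 6 deg a row ; tx=dy, ty=dx in cm
import numpy as np
a=np.radians(np.arange(44,44+384+1,6)); P=np.c_[np.cos(a),np.sin(a)]*7.0; D=np.diff(P,axis=0)
for i in range(0,len(D),12): print(np.degrees(a[i]).round(), [(round(y,2),round(x,2)) for x,y in D[i:i+12]])
E
```

```text
44.0 [(np.float64(0.5), np.float64(-0.54)), (np.float64(0.44), np.float64(-0.59)), (np.float64(0.38), np.float64(-0.63)), (np.float64(0.31), np.float64(-0.66)), (np.float64(0.24), np.float64(-0.69)), (np.float64(0.16), np.float64(-0.71)), (np.float64(0.09), np.float64(-0.73)), (np.float64(0.01), np.float64(-0.73)), (np.float64(-0.06), np.float64(-0.73)), (np.float64(-0.14), np.float64(-0.72)), (np.float64(-0.21), np.float64(-0.7)), (np.float64(-0.29), np.float64(-0.67))]
116.0 [(np.float64(-0.36), np.float64(-0.64)), (np.float64(-0.42), np.float64(-0.6)), (np.float64(-0.48), np.float64(-0.55)), (np.float64(-0.54), np.float64(-0.5)), (np.float64(-0.59), np.float64(-0.44)), (np.float64(-0.63), np.float64(-0.38)), (np.float64(-0.66), np.float64(-0.31)), (np.float64(-0.69), np.float64(-0.24)), (np.float64(-0.71), np.float64(-0.16)), (np.float64(-0.73), np.float64(-0.09)), (np.float64(-0.73), np.float64(-0.01)), (np.float64(-0.73), np.float64(0.06))]
188.0 [(np.float64(-0.72), np.float64(0.14)), (np.float64(-0.7), np.float64(0.21)), (np.float64(-0.67), np.float64(0.29)), (np.float64(-0.64
[... 723 characters left out ...]
loat64(0.59), np.float64(0.44)), (np.float64(0.63), np.float64(0.38))]
332.0 [(np.float64(0.66), np.float64(0.31)), (np.float64(0.69), np.float64(0.24)), (np.float64(0.71), np.float64(0.16)), (np.float64(0.73), np.float64(0.09)), (np.float64(0.73), np.float64(0.01)), (np.float64(0.73), np.float64(-0.06)), (np.float64(0.72), np.float64(-0.14)), (np.float64(0.7), np.float64(-0.21)), (np.float64(0.67), np.float64(-0.29)), (np.float64(0.64), np.float64(-0.36)), (np.float64(0.6), np.float64(-0.42)), (np.float64(0.55), np.float64(-0.48))]
404.0 [(np.float64(0.5), np.float64(-0.54)), (np.float64(0.44), np.float64(-0.59)), (np.float64(0.38), np.float64(-0.63)), (np.float64(0.31), np.float64(-0.66))]
```

>>> move_arm --increments '[{"tx":0,"ty":0,"tz":2,"rx":0,"ry":0,"rz":0,"gripper":-1},{"tx":0,"ty":0,"tz":2,"rx":0,"ry":0,"rz":0,"gripper":-1},{"tx":0,"ty":0,"tz":2,"rx":0,"ry":0,"rz":0,"gripper":-1},{"tx":0,"ty":0,"tz":1.5,"rx":0,"ry":0,"rz":0,"gripper":-1},{"tx":0,"ty":0,"tz":1,"rx":0,"ry":0,"rz":0,"gripper":-1}]' --squeeze 20

```text
clock: 3.9
eef_pos: [641.2, 102.4, 206.0]
tcp_rot: [-3.14, 0.0, 1.572]
contact_force: [-0.2, -0.4, -0.3]
opening: -0.001
```

>>> move_arm --increments '[{"tx":0.5,"ty":-0.54,"tz":0,"rx":0,"ry":0,"rz":0,"gripper":-1},{"tx":0.44,"ty":-0.59,"tz":0,"rx":0,"ry":0,"rz":0,"gripper":-1},{"tx":0.38,"ty":-0.63,"tz":0,"rx":0,"ry":0,"rz":0,"gripper":-1},{"tx":0.31,"ty":-0.66,"tz":0,"rx":0,"ry":0,"rz":0,"gripper":-1},{"tx":0.24,"ty":-0.69,"tz":0,"rx":0,"ry":0,"rz":0,"gripper":-1},{"tx":0.16,"ty":-0.71,"tz":0,"rx":0,"ry":0,"rz":0,"gripper":-1}]' --squeeze 20

```text
clock: 4.5
eef_pos: [604.0, 123.1, 208.2]
tcp_rot: [3.139, -0.0, 1.572]
contact_force: [3.7, 0.3, 1.6]
opening: 0.002
```

```bash
python3 - <<'E'
from h import *
s=r.sense();print(s['contact_force'],s['eef_pos'])
p,_=r.grab_frame('top');q,_=r.grab_frame('scene')
cv2.imwrite('pics/d.png',np.vstack([cv2.resize(p[90:300,130:410,::-1],(400,300)),cv2.resize(q[120:330,220:500,::-1],(400,300))]))
E
```

```text
[3.72352742 0.28456742 1.55014522] [603.98175297 123.09818048 208.2013607 ]
```

View pics/d.png

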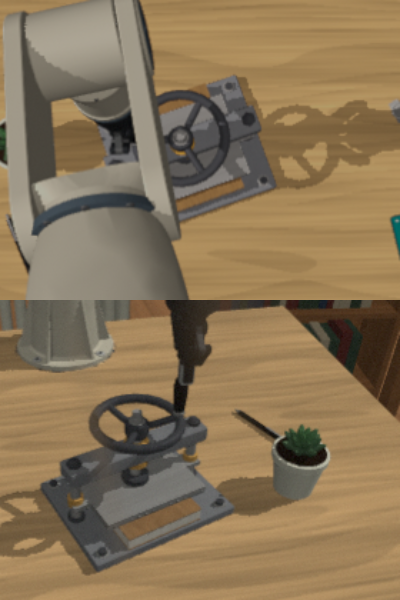

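In contact: the finger is at about 80°, behind the handle, with a 3.7 N reaction. The arm clears everything else, so I keep going round.

>>> move_arm --increments '[{"tx":0.09,"ty":-0.73,"tz":0,"rx":0,"ry":0,"rz":0,"gripper":-1},{"tx":0.01,"ty":-0.73,"tz":0,"rx":0,"ry":0,"rz":0,"gripper":-1},{"tx":-0.06,"ty":-0.73,"tz":0,"rx":0,"ry":0,"rz":0,"gripper":-1},{"tx":-0.14,"ty":-0.72,"tz":0,"rx":0,"ry":0,"rz":0,"gripper":-1},{"tx":-0.21,"ty":-0.7,"tz":0,"rx":0,"ry":0,"rz":0,"gripper":-1},{"tx":-0.29,"ty":-0.67,"tz":0,"rx":0,"ry":0,"rz":0,"gripper":-1},{"tx":-0.36,"ty":-0.64,"tz":0,"rx":0,"ry":0,"rz":0,"gripper":-1},{"tx":-0.42,"ty":-0.6,"tz":0,"rx":0,"ry":0,"rz":0,"gripper":-1}]' --squeeze 20

```text
clock: 5.4
eef_pos: [547.6, 108.9, 207.3]
tcp_rot: [-3.141, -0.001, 1.572]
contact_force: [2.4, 2.8, 5.1]
opening: 0.004
```

```bash
python3 - <<'E'
from h import *
s=r.sense();print(s['contact_force'],s['eef_pos'])
q,_=r.grab_frame('scene')
cv2.imwrite('pics/e.png',cv2.resize(q[120:330,220:500,::-1],(400,300)))
E
```

```text
[2.40322945 2.8317057  5.08849172] [547.61231004 108.90102546 207.33754008]
```

View pics/e.png

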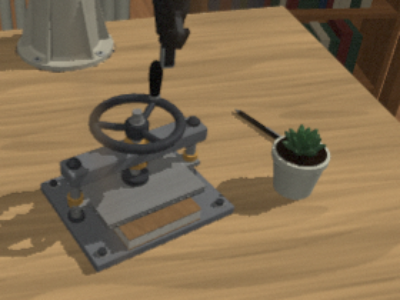

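The handle is moving ahead of the fingers (handle at 155,75, fingertips at about 168,62), and I still read about 3.7 N horizontally.

>>> move_arm --increments '[{"tx":-0.53,"ty":-0.52,"tz":0,"rx":0,"ry":0,"rz":0,"gripper":-1},{"tx":-0.59,"ty":-0.47,"tz":0,"rx":0,"ry":0,"rz":0,"gripper":-1},{"tx":-0.64,"ty":-0.41,"tz":0,"rx":0,"ry":0,"rz":0,"gripper":-1},{"tx":-0.66,"ty":-0.35,"tz":0,"rx":0,"ry":0,"rz":0,"gripper":-1},{"tx":-0.66,"ty":-0.31,"tz":0,"rx":0,"ry":0,"rz":0,"gripper":-1},{"tx":-0.69,"ty":-0.24,"tz":0,"rx":0,"ry":0,"rz":0,"gripper":-1},{"tx":-0.71,"ty":-0.16,"tz":0,"rx":0,"ry":0,"rz":0,"gripper":-1},{"tx":-0.73,"ty":-0.09,"tz":0,"rx":0,"ry":0,"rz":0,"gripper":-1},{"tx":-0.73,"ty":-0.01,"tz":0,"rx":0,"ry":0,"rz":0,"gripper":-1},{"tx":-0.73,"ty":0.06,"tz":0,"rx":0,"ry":0,"rz":0,"gripper":-1}]' --squeeze 20

```text
clock: 6.45
eef_pos: [523.3, 41.6, 207.1]
tcp_rot: [-3.141, -0.0, 1.572]
contact_force: [0.1, 4.2, 1.6]
opening: -0.0
```

>>> move_arm --increments '[{"tx":-0.72,"ty":0.14,"tz":0,"rx":0,"ry":0,"rz":0,"gripper":-1},{"tx":-0.7,"ty":0.21,"tz":0,"rx":0,"ry":0,"rz":0,"gripper":-1},{"tx":-0.67,"ty":0.29,"tz":0,"rx":0,"ry":0,"rz":0,"gripper":-1},{"tx":-0.64,"ty":0.36,"tz":-0.1,"rx":0,"ry":0,"rz":0,"gripper":-1},{"tx":-0.6,"ty":0.42,"tz":0,"rx":0,"ry":0,"rz":0,"gripper":-1},{"tx":-0.55,"ty":0.48,"tz":0,"rx":0,"ry":0,"rz":0,"gripper":-1},{"tx":-0.5,"ty":0.54,"tz":0,"rx":0,"ry":0,"rz":0,"gripper":-1},{"tx":-0.44,"ty":0.59,"tz":-0.1,"rx":0,"ry":0,"rz":0,"gripper":-1},{"tx":-0.38,"ty":0.63,"tz":0,"rx":0,"ry":0,"rz":0,"gripper":-1},{"tx":-0.31,"ty":0.66,"tz":0,"rx":0,"ry":0,"rz":0,"gripper":-1}]' --squeeze 20

```text
clock: 7.45
eef_pos: [567.0, -13.4, 209.1]
tcp_rot: [-3.141, 0.0, 1.572]
contact_force: [-3.9, 0.5, 1.0]
opening: 0.001
```

```bash
python3 - <<'E'
from h import *
s=r.sense();print(s['contact_force'],s['eef_pos'])
q,_=r.grab_frame('scene')
cv2.imwrite('pics/f.png',cv2.resize(q[120:330,220:500,::-1],(400,300)))
E
```

```text
[-3.85363292  0.5177667   1.01548716] [567.01212829 -13.35471876 209.14940262]
```

View pics/f.png

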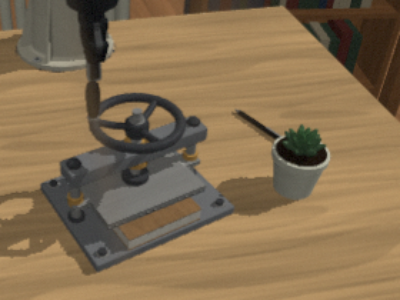

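The handle is now on the left of the wheel (about 92,100), with the finger behind it and 3.9 N of contact.

>>> move_arm --increments '[{"tx":-0.24,"ty":0.69,"tz":0,"rx":0,"ry":0,"rz":0,"gripper":-1},{"tx":-0.16,"ty":0.71,"tz":0,"rx":0,"ry":0,"rz":0,"gripper":-1},{"tx":-0.09,"ty":0.73,"tz":0,"rx":0,"ry":0,"rz":0,"gripper":-1},{"tx":-0.01,"ty":0.73,"tz":0,"rx":0,"ry":0,"rz":0,"gripper":-1},{"tx":0.06,"ty":0.73,"tz":-0.1,"rx":0,"ry":0,"rz":0,"gripper":-1},{"tx":0.14,"ty":0.72,"tz":0,"rx":0,"ry":0,"rz":0,"gripper":-1},{"tx":0.21,"ty":0.7,"tz":0,"rx":0,"ry":0,"rz":0,"gripper":-1},{"tx":0.29,"ty":0.67,"tz":0,"rx":0,"ry":0,"rz":0,"gripper":-1},{"tx":0.36,"ty":0.64,"tz":0,"rx":0,"ry":0,"rz":0,"gripper":-1},{"tx":0.42,"ty":0.6,"tz":0,"rx":0,"ry":0,"rz":0,"gripper":-1},{"tx":0.48,"ty":0.55,"tz":0,"rx":0,"ry":0,"rz":0,"gripper":-1},{"tx":0.54,"ty":0.5,"tz":0,"rx":0,"ry":0,"rz":0,"gripper":-1}]' --squeeze 20

```text
clock: 8.7
eef_pos: [647.2, 7.2, 210.5]
tcp_rot: [3.141, 0.001, 1.572]
contact_force: [-3.1, -2.3, 2.8]
opening: -0.004
```

>>> move_arm --increments '[{"tx":0.59,"ty":0.44,"tz":0,"rx":0,"ry":0,"rz":0,"gripper":-1},{"tx":0.63,"ty":0.38,"tz":0,"rx":0,"ry":0,"rz":0,"gripper":-1},{"tx":0.66,"ty":0.31,"tz":0,"rx":0,"ry":0,"rz":0,"gripper":-1},{"tx":0.69,"ty":0.24,"tz":0,"rx":0,"ry":0,"rz":0,"gripper":-1},{"tx":0.71,"ty":0.16,"tz":0,"rx":0,"ry":0,"rz":0,"gripper":-1},{"tx":0.73,"ty":0.09,"tz":-0.1,"rx":0,"ry":0,"rz":0,"gripper":-1},{"tx":0.73,"ty":0.01,"tz":0,"rx":0,"ry":0,"rz":0,"gripper":-1},{"tx":0.73,"ty":-0.06,"tz":0,"rx":0,"ry":0,"rz":0,"gripper":-1},{"tx":0.72,"ty":-0.14,"tz":0,"rx":0,"ry":0,"rz":0,"gripper":-1},{"tx":0.7,"ty":-0.21,"tz":0,"rx":0,"ry":0,"rz":0,"gripper":-1},{"tx":0.67,"ty":-0.29,"tz":0,"rx":0,"ry":0,"rz":0,"gripper":-1},{"tx":0.64,"ty":-0.36,"tz":0,"rx":0,"ry":0,"rz":0,"gripper":-1}]' --squeeze 20

```text
clock: 9.9
eef_pos: [652.3, 90.0, 211.5]
tcp_rot: [3.14, -0.0, 1.572]
contact_force: [2.0, -3.0, 2.0]
opening: 0.002
```

```bash
python3 - <<'E'
from h import *
s=r.sense();print(s['contact_force'],s['eef_pos'])
for cam in('scene','top'):
    q,_=r.grab_frame(cam)
    for x in r.place_of('handle_mid',cam)[:2]: print(cam,x['confidence'],x['location'],atz(cam,*x['location'],222).round(1))
    if cam=='scene': cv2.imwrite('pics/g.png',cv2.resize(q[120:330,220:500,::-1],(400,300)))
E
```

```text
[ 2.01875875 -3.01557251  1.99085611] [652.26910164  90.00081778 211.5408737 ]
scene 0.91 [199.6, 340.8] [647.6  94.6 222. ]
scene 0.26 [211.3, 343.6] [688.9  89.1 222. ]
top 0.71 [164.2, 232.0] [633.   99.8 222. ]
```

View pics/g.png

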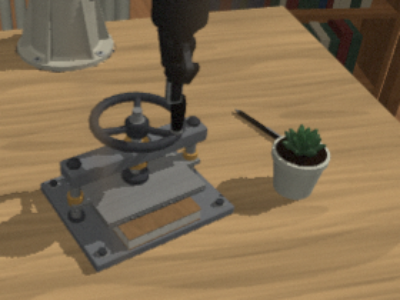

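The handle is about 50–55° round, with the finger in front of it. I push about 24° more, then back off, lift and compare with the first picture.

>>> move_arm --increments '[{"tx":0.6,"ty":-0.42,"tz":0,"rx":0,"ry":0,"rz":0,"gripper":-1},{"tx":0.55,"ty":-0.48,"tz":0,"rx":0,"ry":0,"rz":0,"gripper":-1},{"tx":0.5,"ty":-0.54,"tz":0,"rx":0,"ry":0,"rz":0,"gripper":-1},{"tx":0.44,"ty":-0.59,"tz":0,"rx":0,"ry":0,"rz":0,"gripper":-1},{"tx":0,"ty":0,"tz":0,"rx":0,"ry":0,"rz":0,"gripper":-1}]' --squeeze 20

```text
clock: 10.6
eef_pos: [630.5, 111.1, 211.4]
tcp_rot: [-3.141, -0.001, 1.572]
contact_force: [0.8, 0.8, 1.3]
opening: -0.002
```

>>> move_arm --increments '[{"tx":-0.5,"ty":0.6,"tz":0,"rx":0,"ry":0,"rz":0,"gripper":-1},{"tx":-0.5,"ty":1,"tz":0,"rx":0,"ry":0,"rz":0,"gripper":-1},{"tx":0,"ty":0,"tz":-3,"rx":0,"ry":0,"rz":0,"gripper":-1},{"tx":0,"ty":0,"tz":-4,"rx":0,"ry":0,"rz":0,"gripper":-1},{"tx":-3,"ty":0,"tz":-3,"rx":0,"ry":0,"rz":0,"gripper":-1},{"tx":-4,"ty":0,"tz":0,"rx":0,"ry":0,"rz":0,"gripper":-1},{"tx":-4,"ty":0,"tz":0,"rx":0,"ry":0,"rz":0,"gripper":-1},{"tx":-4,"ty":0,"tz":0,"rx":0,"ry":0,"rz":0,"gripper":-1},{"tx":-4,"ty":0,"tz":0,"rx":0,"ry":0,"rz":0,"gripper":-1},{"tx":-4,"ty":0,"tz":0,"rx":0,"ry":0,"rz":0,"gripper":-1}]' --squeeze 20

```text
clock: 11.6
eef_pos: [647.9, -132.4, 311.0]
tcp_rot: [-3.141, -0.0, 1.571]
contact_force: [0.1, 0.2, -1.1]
opening: 0.002
```

```bash
cat > cmp.py <<'E'
from h import *
import sys
print(r.sense()['eef_pos'],r.sense()['contact_force'])
o=[]
for cam in('scene','top'):
    p,_=r.grab_frame(cam); a=cv2.imread(f'pics/{cam}0.png')
    for q,z in(('handle_mid',222),('wheel_hub',178)):
        for x in r.place_of(q,cam)[:1]: print(cam,q,x['confidence'],x['location'],atz(cam,*x['location'],z).round(1))
    for nm,im in(('0',a),('1',p[:,:,::-1])):
        c=im[150:240,210:300] if cam=='top' else im[150:240,270:360]
        o.append(cv2.resize(c,(360,290),interpolation=cv2.INTER_CUBIC))
cv2.imwrite(sys.argv[1],np.vstack([np.hstack(o[:2]),np.hstack(o[2:])]))
E
python3 cmp.py pics/k1.png
```

```text
[ 647.8965283  -132.39593276  310.98670983] [ 0.12054093  0.15321186 -1.13535953]
scene handle_mid 0.72 [190.0, 345.0] [613.9 113.5 222. ]
scene wheel_hub 0.66 [191.3, 347.4] [557.7 138.7 178. ]
top handle_mid 0.75 [174.0, 226.7] [611.5 111.2 222. ]
top wheel_hub 0.79 [185.6, 254.9] [593.7  53.2 178. ]
```

View pics/k1.png

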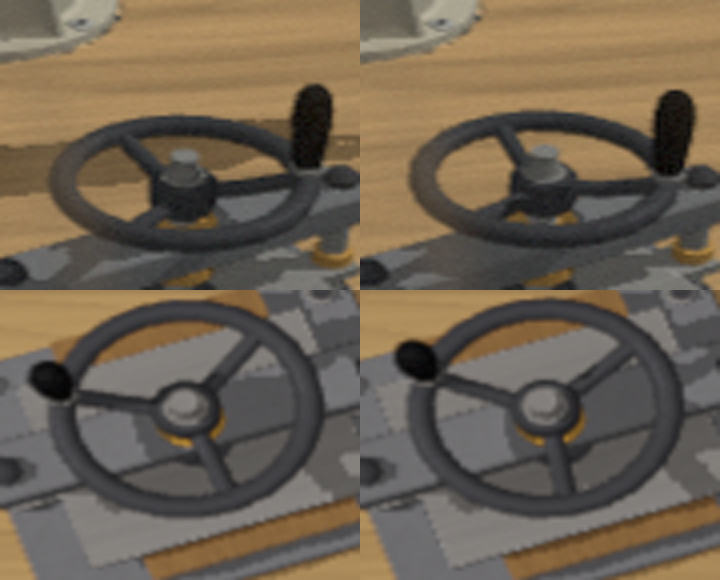

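In the top view (lower pair), the lower spoke angle is about 21° before and 10° after, so the wheel is about 11.5° short. The handle marks agree (they are 7 px higher in the "after" crop). I push about 11° more.

>>> move_arm --increments '[{"tx":4,"ty":0,"tz":0,"rx":0,"ry":0,"rz":0,"gripper":-1},{"tx":4,"ty":0,"tz":0,"rx":0,"ry":0,"rz":0,"gripper":-1},{"tx":4,"ty":0,"tz":0,"rx":0,"ry":0,"rz":0,"gripper":-1},{"tx":4,"ty":0,"tz":0,"rx":0,"ry":0,"rz":0,"gripper":-1},{"tx":4,"ty":0,"tz":0,"rx":0,"ry":0,"rz":0,"gripper":-1},{"tx":3.3,"ty":0,"tz":0,"rx":0,"ry":0,"rz":0,"gripper":-1},{"tx":0,"ty":0,"tz":3,"rx":0,"ry":0,"rz":0,"gripper":-1},{"tx":0,"ty":0,"tz":4,"rx":0,"ry":0,"rz":0,"gripper":-1},{"tx":0,"ty":0,"tz":3,"rx":0,"ry":0,"rz":0,"gripper":-1},{"tx":0,"ty":0,"tz":0,"rx":0,"ry":0,"rz":0,"gripper":-1}]' --squeeze 20

```text
clock: 12.9
eef_pos: [644.4, 104.2, 206.8]
tcp_rot: [-3.134, 0.001, 1.574]
contact_force: [-0.3, 0.0, -0.6]
opening: -0.002
```

>>> move_arm --increments '[{"tx":0.5,"ty":-0.7,"tz":0,"rx":0,"ry":0,"rz":0,"gripper":-1},{"tx":0.5,"ty":-0.8,"tz":0,"rx":0,"ry":0,"rz":0,"gripper":-1},{"tx":0.4,"ty":-0.7,"tz":0,"rx":0,"ry":0,"rz":0,"gripper":-1},{"tx":0.3,"ty":-0.6,"tz":0,"rx":0,"ry":0,"rz":0,"gripper":-1},{"tx":0,"ty":0,"tz":0,"rx":0,"ry":0,"rz":0,"gripper":-1}]' --squeeze 20

```text
clock: 13.4
eef_pos: [619.6, 120.8, 213.0]
tcp_rot: [3.139, -0.001, 1.572]
contact_force: [1.1, 0.5, 4.7]
opening: -0.003
```

>>> move_arm --increments '[{"tx":-0.5,"ty":0.8,"tz":0,"rx":0,"ry":0,"rz":0,"gripper":-1},{"tx":-0.5,"ty":1,"tz":0,"rx":0,"ry":0,"rz":0,"gripper":-1},{"tx":0,"ty":0,"tz":-3,"rx":0,"ry":0,"rz":0,"gripper":-1},{"tx":0,"ty":0,"tz":-4,"rx":0,"ry":0,"rz":0,"gripper":-1},{"tx":-3,"ty":0,"tz":-3,"rx":0,"ry":0,"rz":0,"gripper":-1},{"tx":-4,"ty":0,"tz":0,"rx":0,"ry":0,"rz":0,"gripper":-1},{"tx":-4,"ty":0,"tz":0,"rx":0,"ry":0,"rz":0,"gripper":-1},{"tx":-4,"ty":0,"tz":0,"rx":0,"ry":0,"rz":0,"gripper":-1},{"tx":-4,"ty":0,"tz":0,"rx":0,"ry":0,"rz":0,"gripper":-1},{"tx":-4,"ty":0,"tz":0,"rx":0,"ry":0,"rz":0,"gripper":-1},{"tx":0,"ty":0,"tz":0,"rx":0,"ry":0,"rz":0,"gripper":-1}]' --squeeze 20

```text
clock: 14.5
eef_pos: [637.7, -125.5, 310.5]
tcp_rot: [-3.14, 0.002, 1.567]
contact_force: [0.8, 1.0, -0.1]
opening: 0.001
```

```bash
python3 cmp.py pics/k2.png
```

```text
[ 637.74642185 -125.49405435  310.50165447] [ 0.82873126  0.96819753 -0.05011138]
scene handle_mid 0.68 [183.6, 346.6] [589.6 124.2 222. ]
scene wheel_hub 0.91 [205.8, 312.3] [599.7  43.9 178. ]
top handle_mid 0.69 [179.3, 223.8] [600.  117.3 222. ]
top wheel_hub 0.86 [184.4, 256.1] [596.4  50.5 178. ]
```

View pics/k2.png

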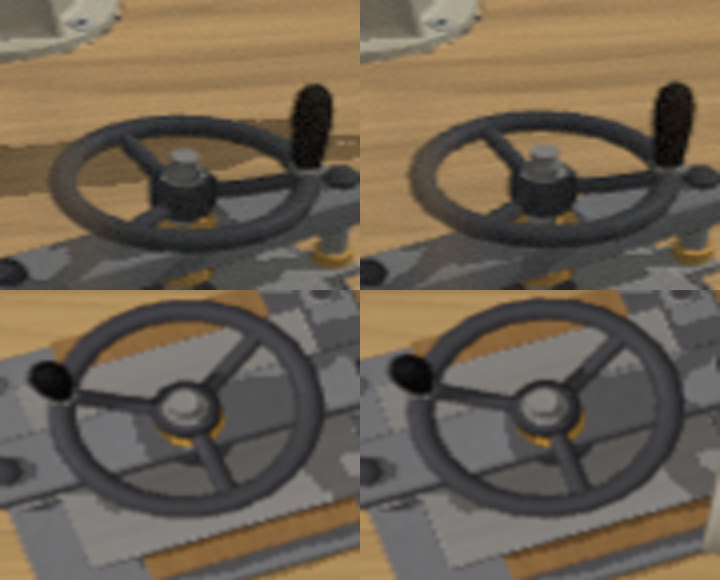

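The two now nearly coincide: the handle is about 2 px (5 mm) short and the lower spoke about 4°. I confirm this numerically before handing in.

```bash
python3 - <<'E'
from h import *
p,_=r.grab_frame('top'); a=cv2.imread('pics/top0.png'); b=p[:,:,::-1]
for nm,im in(('before',a),('after',b)):
    g=im[165:195,212:232].max(2); rr,cc=np.nonzero(g<45); print(nm,len(rr),rr.mean()+165,cc.mean()+212)
# rotation of the wheel about hub by polar phase correlation
pol=[cv2.warpPolar(cv2.cvtColor(np.ascontiguousarray(i),cv2.COLOR_BGR2GRAY),(60,720),(256,184),40,0)[:,12:42].astype(np.float32) for i in(a,b)]
best=[(float(np.corrcoef(np.roll(pol[0],k,0).ravel(),pol[1].ravel())[0,1]),k/2) for k in range(-40,41)]
print(max(best), "deg (image cw +)")
for q,z in(('planter_mid',42),('usb_hub_mid',10),('clip_mid',11),('pen_mid',5)):
    for x in r.place_of(q,'top')[:1]: print(q,atz('top',*x['location'],z).round())
E
```

```text
before 106 178.14150943396226 223.25471698113208
after 115 176.6086956521739 223.64347826086956
(0.9326212730070835, 3.0) deg (image cw +)
planter_mid [615. 342.  42.]
usb_hub_mid [ 427. -350.   10.]
pen_mid [426. 347.   5.]
```

```bash
python3 -c "
from rig import r
print(r.sense()['qvel']); print(r.sign_off())"
```

```text
[-0.00406841  0.00159342 -0.00040965  0.00090334 -0.00112793 -0.00048572]
the job is handed in; nothing more can be done
None
```

I pushed the handle anticlockwise through one full turn with the shut fingertips, then lifted the hand clear and handed the job in at about 15 s on the robot's clock. Contact ran at about 3–5 N on the way round. The first pass stopped about 11° short, so I went back and pushed the rest.

**Handle and platen:** the last top picture puts the handle about 3 mm (3°) short of where it began, against a limit of 15 mm. That works out to a platen rise of about 3.97 mm from the 4 mm per turn; I did not measure the platen height itself.

**Disagreement:** in the last check the scene-camera network put the handle at about (590, 124) mm, against (600, 117) mm from the top camera. I relied on the direct before-and-after picture comparison instead.

**Bystanders:** the planter, USB hub and pen were found within about 11 mm of their first readings, which I put down to detector noise. The clip did not show up in the last look, but the arm never went near it. I only judged the notepad by eye, and it looked unmoved.

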